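Turn the sorting carousel and tip barrel blanks into the yellow compartment

TASK

Turn the carousel so that the middle of its yellow compartment sits squarely under the chute's downspout; only then take the dish of brass blanks by its blue tab, hold its open lip low over the middle of the chute's mouth and tip it so that all three blanks slide down into the yellow compartment. Then put the empty dish back down flat and upright, wholly or mostly on the black mat, let go of it, and leave the white tray, the tin and the loupe where they are.

Things in the scene. Friction and masses are not known exactly. Their poses are not given: they have to be found in the camera images.
- station: Fixed sorting station, axes: z up, +y from the carousel's axis towards the chute. Origin: on the carousel's axis, at table height. An aluminium chute on two blue legs stands on its +y side; chute and legs fill |x| < 46 mm, y = 50 to 190 mm, up to z = 205 mm. Nothing else stands above the carousel
- carousel (a joint): Carousel angle, rad, counter-clockwise seen from above, no stops; 0 or any multiple of 2 pi = yellow compartment centred under the downspout. Light friction (0.05 N m), stays where left. Black disc of radius 122 mm, five 72-degree compartments with coloured floors and rims (counter-clockwise: yellow, blue, white, green, red); floor at height 22 mm, rim, dividers and hub 47 to 51 mm
- peg0 (a point): Mid-height (70 mm) of the first of five upright steel pegs on the carousel's rim: 12 mm thick, height 47 to 92 mm, 118 mm from the axis, one over each divider, 72 degrees apart. Pinch or push them to turn the carousel. Seen from above in the station's frame, peg k (0 to 4) is at 126 + 72 k degrees + joint angle from +x towards +y. This one stands between yellow and blue
- yellow_pocket (a point): Middle of the yellow compartment's floor, 80 mm from the carousel's axis, 22 mm above the table; turns with the carousel (its y axis points radially outward)
- spout (a point): Point in the opening of the chute's rectangular downspout, at its lower edge, 55 mm above the table and 80 mm from the carousel's axis; fixed to the station. The downspout is 54 mm wide (x) outside and spans y = 50 to 103 mm in the station's frame, up to z = 160 mm. Pegs pass freely outside it, under the sloping chute (underside 97 mm)
- hopper (a point): Centre of the chute's mouth, level with its side walls' tops, 174 mm above the table, at (0, 140) mm in the station's frame, axes as the station's. The mouth is open at the top, about 58 mm wide in x here; the chute's floor is 38 mm below and slopes down at 42 degrees towards the station's -y (the carousel's axis), the direction in which to tip
- mat: Thin black rubber mat, 150 x 160 mm, 3 mm thick, fixed; origin in the middle of its underside
- dish: Loose aluminium pouring dish, 47 mm wide (x), 113 mm long (y = -58 to +55), walls 23 mm high, 0.09 to 0.18 kg; origin at underside level, z up. Open lip at -y; the flat floor (3 mm thick) rises in a 12 degree ramp from y = -20 to the lip. The polished blanks (friction about 0.25) start to slide out when it is tipped lip-down by about 30 degrees and are out by 48
- dish_lip (a point): Middle of the dish's pouring lip, at (0, -57, 11) mm in the dish's frame
- dish_tab (a point): Middle of the free part of the upright blue tab at the dish's back, at (0, 50, 64) mm in the dish's frame. The tab is 40 mm wide in x and 10 mm thick (y = 45 to 55) and rises to 78 mm above the dish's underside; grip it across its thickness
- blank0: Loose brass barrel blank, a short cylinder 18 mm in diameter and 12 mm high with a small dark bore, 25 g, standing in the dish; origin at its centre, z along its axis
- blank1: A second blank, the same
- blank2: A third blank, the same
- movement_tray: Bystander: loose white plastic tray with watch movements, 105 x 150 x 12 mm; origin in the middle of its underside
- tin: Bystander: small round open aluminium tin, 68 mm across, 14 mm high; origin under its centre
- loupe: Bystander: black watchmaker's loupe standing on its small end, 44 mm across, 34 mm high; origin under its centre
Things that resemble listed ones, but are neither listed nor needed, are in the scene too. Of the things shaped like the dish, the aluminium one is meant. Of the things that look like the mat, take the one that is farthest from the robot's base at the start.

How it is judged:
On the way, in this order (a step that is already met when the one before it is completed fails the run):
1. the yellow compartment is centred under the downspout (its middle within 15 mm of the point below the spout) while all three blanks are still in the upright dish (horizontal distance between yellow_pocket and spout below 0.015 m and angle between dish's own z axis and vertical below 0.3 rad and z of blank0 in the frame of dish between 0 and 0.04 m and horizontal distance between each of blank0, blank1, blank2 and dish below 0.05 m and z of blank1 in the frame of dish between 0 and 0.04 m and z of blank2 in the frame of dish between 0 and 0.04 m), for 0.3 s.
2. the dish is tipped by 29 degrees or more with its lip over the chute's mouth (within 45 mm sideways and no more than 70 mm above it), the yellow compartment still under the downspout (horizontal distance between yellow_pocket and spout below 0.015 m and angle between dish's own z axis and vertical above 0.5 rad and horizontal distance between dish_lip and hopper below 0.045 m and z of dish_lip in the frame of hopper below 0.07 m), for 0.1 s.
At the end, for the whole second after the job is handed in: All three blanks lie at rest inside the yellow compartment; the dish stands upright (within 4.5 degrees), at rest, its underside no higher than 10 mm above the table and its origin within 85 mm of the mat's middle (z of blank0 in the frame of yellow_pocket between 0.003 and 0.035 m and linear speed of each of blank0, blank1, blank2 below 0.05 m/s and (horizontal distance between blank0 and yellow_pocket below 0.055 m or (x of blank0 in the frame of yellow_pocket between -0.065 and 0.065 m and y of blank0 in the frame of yellow_pocket between 0.005 and 0.036 m)) and z of blank1 in the frame of yellow_pocket between 0.003 and 0.035 m and (horizontal distance between blank1 and yellow_pocket below 0.055 m or (x of blank1 in the frame of yellow_pocket between -0.065 and 0.065 m and y of blank1 in the frame of yellow_pocket between 0.005 and 0.036 m)) and z of blank2 in the frame of yellow_pocket between 0.003 and 0.035 m and (horizontal distance between blank2 and yellow_pocket below 0.055 m or (x of blank2 in the frame of yellow_pocket between -0.065 and 0.065 m and y of blank2 in the frame of yellow_pocket between 0.005 and 0.036 m)) and angle between dish's own z axis and vertical below 0.08 rad and height (world z) of dish below 0.01 m and horizontal distance between dish and mat below 0.085 m and linear speed of dish below 0.02 m/s); the robot touches nothing.
It fails at once if the white tray is moved more than 25 mm (distance of movement_tray from where it was at the start of the episode above 0.025 m).
It fails at once if the tin is moved more than 25 mm (distance of tin from where it was at the start of the episode above 0.025 m).
It fails at once if the loupe is moved more than 25 mm (distance of loupe from where it was at the start of the episode above 0.025 m).
It also fails if it takes over 67 s, if anything falls off the work surface, if the arm or the gripper's body presses on something with over 40 N, if the wrist force passes 120 N, or if a joint passes its speed limit or range.

ROBOT

A 6-joint arm with a two-finger parallel gripper is mounted at the origin on the work surface. World frame = base frame: x ahead of the robot, y to its left, z up, the work surface at z = 0. Lengths are in m, angles in rad, forces in N, time in s.
With the tool pointing down it reaches from about 0.3 to 0.875 m from the base axis. Payload 6.4 kg.
Tool frame: the origin (TCP) lies midway between the tips of the shut fingers; the grasp point (between the pads) lies 19 mm behind it; z points along the fingers, y is the line along which they close (so a half turn about z gives the same grasp; the last joint's range is limited). The gripper opens to 85 mm and grips with 20 to 120 N. Pads are 22 mm wide; open, the fingers measure 114 mm over their backs; the gripper's body (76 mm by 85 mm) begins 54 mm behind the grasp point. The pads swing forward as they close: fully open they stand 13 mm farther back than shut.
Start: joints at [-1.428, 0.181, 1.607, -0, 1.354, -0.206], TCP at [0.197, -0.54, 0.231] pointing down, gripper open.
Joint ranges: [-2.99, 2.99], [-0.89, 2.07], [0.3, 2.58], [-1.14, 4.28], [0, 2.63], [-3.12, 3.12]. Speed limits (rad/s): [2.57, 2.57, 3.01, 3.14, 3.14, 3.14].

INTERFACE

Orientations are given as a unit quaternion [w, x, y, z].
In Python, from bench import ctrl gives the robot as it stands. The module is installed in compiled form; this text tells all that it offers.
- The arm moves only by the tool move_arm, never from a script. Its argument "plan" is one flat list of numbers, 6 for each row, row after row: the shift along the world's x, y, z in units of 50 mm (1.0 is 50 mm), then the turn, a rotation vector about the world's x, y, z in rad. A call has 1 to 10 rows; each row is the pose to reach, as a shift and turn from the pose commanded when the call began; what a row does not reach only later rows make up. A row lasts 1/8 s, in which the tool goes at most 62.5 mm and 10.7 degrees, less where a joint would pass 70% of its speed; a pose out of reach is approached as far as the arm can. A call with a gripper value outside its range is refused whole. "grip" is the finger opening in mm, from 0 to 85.4, set as the call begins (left out, the last holds). The fingers move at their own pace and stop on an object; the grip force is fixed at half the most. Time passes only in rows, so rows that repeat a pose let the fingers close. It gives the time, the measured TCP pose, the force, the opening and the grip force at its end, in the units of the state.
- ctrl.get_obs(): the state, without advancing time (a new reading comes with each control period).
- ctrl.camera(name): name is "scene" or "top"; returns a dict with "pixels" (400x640x3 uint8, red, green, blue), "fx", "fy", "cx", "cy" (pixels), "origin" and "attitude" of the camera in the world. Camera axes: x right, y down, z forward; pixel columns grow to the right and rows downward; lengths in m; the calibration is good to about 2 mm. A picture is of the moment at which its call begins. There is no depth.
- ctrl.hand_in(): hands the job in; it is judged then, once.
The state is a dict: "time_s": time; "q": joint angles; "dq": joint speeds; "joint_efforts": joint torques, N m; "eef_pos": TCP position; "eef_rot": TCP orientation; "wrist_force": force on the tool from outside, world axes, zero at the start; "torque": the same for the moment, N m; "opening": opening from 0.0 (shut) to 1.0 (fully open); "grasp_force": force on a finger pad.
Only numpy, scipy, OpenCV 4.12 (cv2) and the standard library are available. Lean on these libraries where they do the work, as an engineer would, in place of code of your own. Each camera call takes 0.05 s, during which the arm holds its last target. There are 200 camera calls.

## Working session

There is one attempt and no reset: what is moved stays moved. The work goes in short steps, Python scripts to look and compute and a tool call to move; the robot and the scene stay as the last step left them, time stands still between calls to the robot, and variables do not carry over. Pictures are saved under pics/ and viewed, at most 14 in all, crops included, and the job is handed in when it is done.

Besides the shell and the picture viewer there is one more tool, called after ">>>" as name(argument=value, ...) on one line, values as JSON. move_arm: Moves the arm, as the interface text tells. Its arguments: {"type":"object","properties":{"plan":{"type":"array"},"grip":{"type":"number"}},"required":["plan"]}

```bash
mkdir -p pics; cat > h.py <<'E'
import numpy as np, cv2
from bench import ctrl
from scipy.spatial.transform import Rotation as R
def rot(a):
    a=np.array(a,float)
    return a if a.shape==(3,3) else R.from_quat([a[1],a[2],a[3],a[0]]).as_matrix()
def cam(n,save=None):
    c=ctrl.camera(n)
    if save: cv2.imwrite('pics/'+save,c['pixels'][:,:,::-1])
    return c
def ray(c,u,v):
    d=rot(c['attitude'])@np.array([(u-c['cx'])/c['fx'],(v-c['cy'])/c['fy'],1.]); return np.array(c['origin'],float),d
def onz(c,u,v,z):
    o,d=ray(c,u,v); return o+d*(z-o[2])/d[2]
def proj(c,p):
    q=rot(c['attitude']).T@(np.array(p)-c['origin']); return c['fx']*q[0]/q[2]+c['cx'],c['fy']*q[1]/q[2]+c['cy']
E
python3 - <<'E'
from h import *
for n in('top','scene'):
    c=cam(n,n+'0.png'); print(n,c['origin'],c['attitude'],c['fx'],c['cx'],c['cy'])
print(ctrl.get_obs())
E
```

```text
top [ 0.30045177 -0.00320256  1.40877977] [ 0.07026962 -0.70293318  0.70544914 -0.05734667] 507.21101739717324 327.79682714572317 199.2603637907701
scene [1.05862904 0.79127863 0.92913512] [-0.12656003  0.26451512  0.86844078 -0.39978109] 497.0337254750071 327.2611385008353 210.23633251110945
{'time_s': 0.1, 'q': array([-1.42834377e+00,  1.81476242e-01,  1.60787039e+00,  3.42037308e-05,
        1.35379378e+00, -2.06296650e-01]), 'dq': array([-0.00140237, -0.00143868, -0.00197566,  0.00109075,  0.00057499,
        0.00034198]), 'joint_efforts': array([ 6.58381359e-04, -4.45873439e+01, -3.52239311e+01, -2.57215042e-04,
        4.09789194e-03,  2.46080234e-06]), 'eef_pos': array([ 0.19645022, -0.5398958 ,  0.23048708]), 'eef_rot': array([-7.72951938e-04,  9.84835579e-01,  1.73488569e-01,  4.13890272e-05]), 'wrist_force': array([ 1.04813947, -0.00667527,  0.24350577]), 'torque': array([0.01398526, 0.00171446, 0.01951219]), 'grasp_force': 0.0, 'opening': 1.0013563107461632}
```

View pics/top0.png

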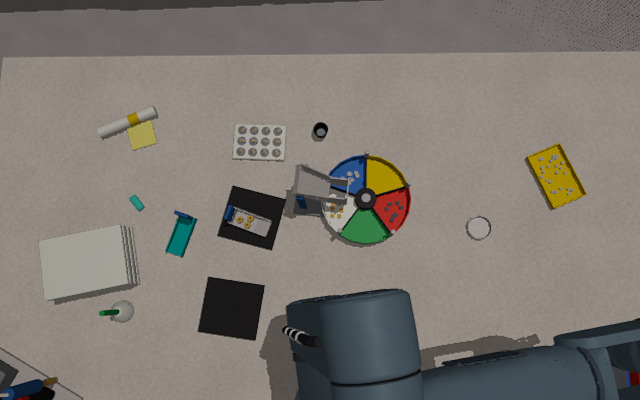

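View pics/scene0.png

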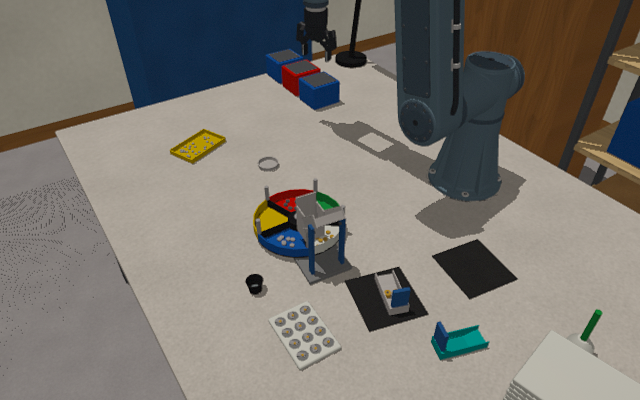

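The top view shows two mats: (251,217) and (232,308). The first is farther from the base, which is below the picture at about (340,400), so it is the one meant. Of the dish shapes, (248,220) is aluminium and holds brass blanks, while (181,233) is teal, a decoy. The carousel's hub is at (366,199) with yellow at the upper right, and the chute is to its left. The tin is at (478,228), the loupe at (320,130) and the white tray at (260,142). I'll confirm with one enlarged crop.

```bash
python3 - <<'E'
from h import *
im=cv2.imread('pics/top0.png')
a=cv2.resize(im[140:260,210:420],None,fx=3.8,fy=3.8,interpolation=cv2.INTER_CUBIC)
cv2.imwrite('pics/crop1.png',a); print(a.shape)
s=cv2.imread('pics/scene0.png')
a=cv2.resize(s[170:335,240:440],None,fx=3.6,fy=3.6,interpolation=cv2.INTER_CUBIC)
cv2.imwrite('pics/crop2.png',a)
c=cam('top')
for n,u,v,z in [('mat',251,217,.003),('mat2',232,308,.003),('hub',366,199,.05),('tray',260,142,.01),('loupe',320,130,.03),('tin',478,228,.01),('dish',248,220,.01)]: print(n,onz(c,u,v,z).round(3))
print((rot(c['attitude'])).round(3))
E
```

```text
(456, 798, 3)
mat [0.508 0.238 0.003]
mat2 [0.258 0.284 0.003]
hub [ 0.549 -0.082  0.05 ]
tray [0.724 0.217 0.01 ]
loupe [0.752 0.044 0.03 ]
tin [ 0.473 -0.392  0.01 ]
dish [0.498 0.245 0.01 ]
[[-0.002 -0.984  0.18 ]
 [-1.     0.005  0.018]
 [-0.019 -0.18  -0.984]]
```

View pics/crop1.png

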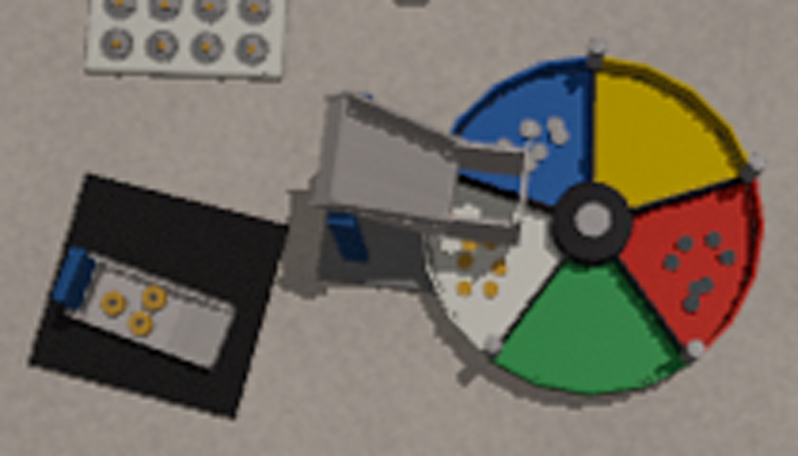

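View pics/crop2.png

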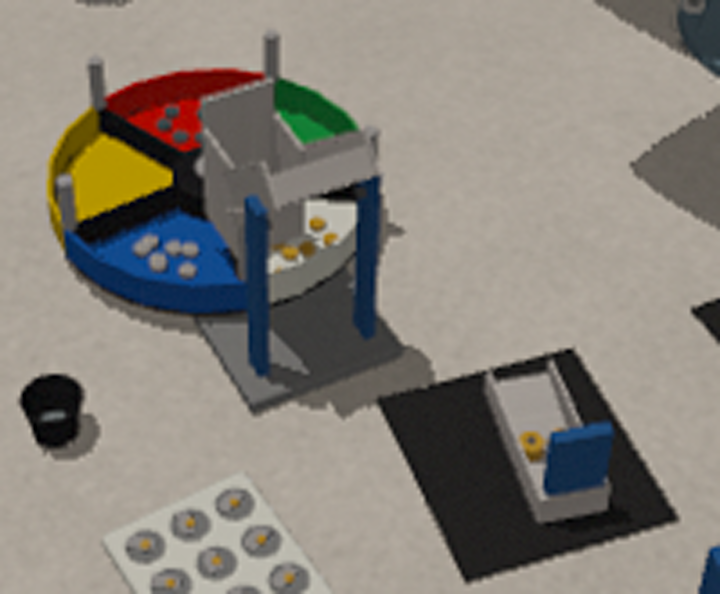

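The crops confirm it: the aluminium dish with three brass rings sits on the far mat. The blue tab is at crop1 (73,278) and the lip at (225,340). The chute's downspout edge runs (525,148) to (517,243), and the peg tops are at (597,45), (757,160), (697,350) and (490,345).

```bash
python3 - <<'E'
from h import *
from scipy.optimize import least_squares
c=cam('top'); s=cam('scene')
f=lambda u,v,z: onz(c,210+(u+.5)/3.8-.5,140+(v+.5)/3.8-.5,z)
print('hub',f(593,220,.051).round(4))
P=np.array([f(*p,.092)[:2] for p in[(597,45),(757,160),(697,350),(490,345)]])
# unknown: cx,cy, angle of peg(597,45); order in image clockwise (image seen from above => clockwise)
g=lambda x:(np.array([[x[0]+.118*np.cos(x[2]-k*1.2566),x[1]+.118*np.sin(x[2]-k*1.2566)] for k in range(4)])-P).ravel()
r=least_squares(g,[.55,-.08,0.]);print('axis',r.x.round(4),'res mm',(r.fun*1e3).round(1))
ax=r.x[:2]
a,b=f(525,148,.16)[:2],f(517,243,.16)[:2]
print('spout edge',a.round(3),b.round(3),np.linalg.norm(a-b)); e=(a+b)/2-ax
print('edge mid dir',np.degrees(np.arctan2(e[1],e[0])),np.linalg.norm(e))
n=a-b;n=np.array([-n[1],n[0]]);print('normal',np.degrees(np.arctan2(n[1],n[0])))
hub=f(593,220,.051)[:2]; e=(a+b)/2-hub;print('from hub',np.degrees(np.arctan2(e[1],e[0])),np.linalg.norm(e))
for nm,p in dict(cornL=(343,93),backR=(325,205)).items():
    for z in (.174,.205): print(nm,z,f(*p,z).round(3))
# mat
pts=np.array([f(*p,.003)[:2] for p in[(86,174),(290,228),(236,417),(30,364)]]);print('mat',pts.mean(0).round(4),[np.linalg.norm(pts[i]-pts[i-1]).round(3) for i in range(4)])
# blanks, lip corners, tab by masks
for u,v in[(113,303),(154,297),(140,323)]: print('blank',f(u,v,.018).round(4))
l1,l2=f(235,305,.026),f(213,370,.026);print('lip',l1.round(3),l2.round(3),np.linalg.norm(l1-l2))
for nm,k,box in(('top',c,(215,200,240,230)),('scene',s,(385,280,415,312))):
    hsv=cv2.cvtColor(k['pixels'],cv2.COLOR_RGB2HSV); x0,y0,x1,y1=box
    m=cv2.inRange(hsv,(100,120,40),(130,255,255)); q=np.zeros_like(m);q[y0:y1,x0:x1]=m[y0:y1,x0:x1]
    ys,xs=np.nonzero(q);print(nm,len(xs),xs.mean(),ys.mean(),xs.min(),xs.max(),ys.min(),ys.max(),cv2.boxPoints(cv2.minAreaRect(np.c_[xs,ys].astype(np.float32))).round(1).tolist())
    h=np.unique(k['pixels'][q>0][:,2],return_counts=True); 
    if nm=='top':
        sub=k['pixels'][y0:y1,x0:x1,2]; mm=q[y0:y1,x0:x1]>0
        for r_ in range(y1-y0): print(''.join('%4d'%sub[r_,j] if mm[r_,j] else '   .' for j in range(x1-x0)))
E
```

```text
hub [ 0.5529 -0.0816  0.051 ]
axis [ 0.5525 -0.0807 -0.0249] res mm [-0.4  0.3 -1.   0.2  1.   1.3  0.4 -1.8]
spout edge [ 0.581 -0.031] [ 0.517 -0.025] 0.06418293602487507
edge mid dir 93.28222829353625 0.05273387865293532
normal 84.78913525535862
from hub 93.65117727227523 0.05361373241446483
cornL 0.174 [0.616 0.089 0.174]
cornL 0.205 [0.608 0.087 0.205]
backR 0.174 [0.541 0.1   0.174]
backR 0.205 [0.535 0.098 0.205]
mat [0.5073 0.2358] [np.float64(0.147), np.float64(0.159), np.float64(0.145), np.float64(0.157)]
blank [0.4992 0.2678 0.018 ]
blank [0.5035 0.2378 0.018 ]
blank [0.4844 0.2476 0.018 ]
lip [0.496 0.177 0.026] [0.449 0.192 0.026] 0.04957949463214814
top 116 228.95689655172413 212.75862068965517 224 234 205 220 [[222.8000030517578, 218.60000610351562], [227.6999969482422, 203.89999389648438], [235.1999969482422, 206.39999389648438], [230.3000030517578, 221.10000610351562]]
   .   .   .   .   .   .   .   .   .   .   .   .   .   .   .   .   .   .   .   .   .   .   .   .   .
   .   .   .   .   .   .   .   .   .   .   .   .   .   .   .   .   .   .   .   .   .   .   .   .   .
[... 2256 characters left out ...]
  .   .   .   .   .   .   .   .   .   .   .   .   .   .   .   .   .
   .   .   .   .   .   .   .   .   .   .   .   .   .   .   .   .   .   .   .   .   .   .   .   .   .
   .   .   .   .   .   .   .   .   .   .   .   .   .   .   .   .   .   .   .   .   .   .   .   .   .
   .   .   .   .   .   .   .   .   .   .   .   .   .   .   .   .   .   .   .   .   .   .   .   .   .
   .   .   .   .   .   .   .   .   .   .   .   .   .   .   .   .   .   .   .   .   .   .   .   .   .
   .   .   .   .   .   .   .   .   .   .   .   .   .   .   .   .   .   .   .   .   .   .   .   .   .
scene 302 400.3907284768212 296.61920529801324 391 410 287 306 [[391.0, 287.0], [410.0, 287.0], [410.0, 306.0], [391.0, 306.0]]
```

```bash
python3 - <<'E'
from h import *
c=cam('top'); s=cam('scene')
f=lambda u,v,z: onz(c,210+(u+.5)/3.8-.5,140+(v+.5)/3.8-.5,z)[:2]
g=lambda u,v,z: onz(s,240+(u+.5)/3.6-.5,170+(v+.5)/3.6-.5,z)[:2]
ax=np.array([.5527,-.0811])
D=lambda e:np.degrees(np.arctan2(e[1],e[0])).round(1)
def edge(n,a,b):
    m=(a+b)/2-ax; e=a-b; print(n,a.round(3),b.round(3),'w',np.linalg.norm(e).round(3),'mid dir',D(m),np.linalg.norm(m).round(3),'normal',D(np.array([-e[1],e[0]])))
edge('plate scene',g(253,410,.006),g(405,352,.006))
edge('legs base',g(262,374,.006),g(366,337,.006))
edge('legs top',g(256,198,.13),g(369,178,.13))
edge('mouth back top .174',f(343,93,.174),f(325,205,.174))
edge('mouth back .205',f(343,93,.205),f(325,205,.205))
edge('back scene .174',g(270,205,.174),g(378,160,.174))
edge('front scene .205',g(203,100,.205),g(270,80,.205))
edge('spout front .16',f(525,148,.16),f(520,225,.16))
t=c['pixels'][200:225,215:240].astype(int); m=(t[:,:,2]>85)&(t[:,:,2]-t[:,:,0]>40); ys,xs=np.nonzero(m)
tt=onz(c,215+xs.mean(),200+ys.mean(),.081); print('tab top',tt.round(4),m.sum())
(cx,cy),wh,an=cv2.minAreaRect(np.c_[xs,ys].astype(np.float32));b=cv2.boxPoints(((cx,cy),wh,an))+[215,200]
bw=np.array([onz(c,*p,.081)[:2] for p in b]);print('tab box',bw.round(3).tolist())
l=(onz(c,210+235/3.8,140+305/3.8,.026)+onz(c,210+213/3.8,140+370/3.8,.026))/2
print('lip mid',l.round(4),'dish +y dir from tab-lip',D((tt-l)[:2]),np.linalg.norm((tt-l)[:2]))
E
```

```text
plate scene [0.634 0.103] [0.517 0.117] w 0.118 mid dir 83.1 0.193 normal 83.2
legs base [0.612 0.079] [0.531 0.09 ] w 0.081 mid dir 83.5 0.167 normal 82.0
legs top [0.59 0.04] [0.515 0.065] w 0.079 mid dir 90.0 0.134 normal 71.3
mouth back top .174 [0.616 0.089] [0.541 0.1  ] w 0.076 mid dir 81.6 0.178 normal 81.6
mouth back .205 [0.608 0.087] [0.535 0.098] w 0.074 mid dir 83.8 0.174 normal 81.6
back scene .174 [0.612 0.092] [0.53  0.094] w 0.082 mid dir 84.0 0.175 normal 88.3
front scene .205 [0.611 0.013] [0.564 0.019] w 0.048 mid dir 70.0 0.103 normal 82.3
spout front .16 [ 0.581 -0.031] [ 0.53  -0.027] w 0.052 mid dir 87.0 0.052 normal 85.9
tab top [0.5107 0.2886 0.081 ] 43
tab box [[0.495, 0.298], [0.53, 0.286], [0.527, 0.279], [0.492, 0.291]]
lip mid [0.4715 0.1838 0.026 ] dish +y dir from tab-lip 69.5 0.11186773847678569
```

>>> move_arm(plan=[1,1.5,-0.1,0,0,0.05,2,3,-0.2,0,0,0.1,3,4.5,-0.3,0,0,0.15,4,6,-0.5,0,0,0.2,5.2,7.84,-0.6,0,0,0.26,5.2,7.84,-0.6,0,0,0.26,5.2,7.84,-0.6,0,0,0.26,5.2,7.84,-0.6,0,0,0.26,5.2,7.84,-0.6,0,0,0.26,5.2,7.84,-0.6,0,0,0.26], grip=85)

```text
time_s: 1.6
eef_pos: [0.4563, -0.1488, 0.2013]
eef_rot: [0.0, 0.954, 0.3, -0.0]
wrist_force: [0.2, -0.4, 0.7]
opening: 0.995
grasp_force: 0.0
```

>>> move_arm(plan=[0,0,-1,0,0,0,0,0,-2,0,0,0,0,0,-2.78,0,0,0,0,0,-2.78,0,0,0,0,0,-2.78,0,0,0])

```text
time_s: 2.22
eef_pos: [0.4572, -0.1498, 0.0638]
eef_rot: [0.001, 0.954, 0.299, 0.001]
wrist_force: [0.5, -0.4, 0.5]
opening: 0.992
grasp_force: 0.0
```

>>> move_arm(plan=[0,0,0,0,0,0,0,0,0,0,0,0,0,0,0,0,0,0,0,0,0,0,0,0,0,0,0,0,0,0,0,0,0,0,0,0], grip=16)

```text
time_s: 2.98
eef_pos: [0.4565, -0.1483, 0.0622]
eef_rot: [-0.0, 0.954, 0.3, -0.0]
wrist_force: [-1.1, 0.5, 0.2]
opening: 0.186
grasp_force: 0.0
```

```bash
python3 - <<'E'
from h import *
c=cam('scene','scene1.png'); a=c['pixels'][140:300,220:420,::-1]
cv2.imwrite('pics/crop3.png',cv2.resize(a,None,fx=3,fy=3,interpolation=cv2.INTER_CUBIC))
# arc rows: cumulative, from current commanded pose; angle steps
ax=np.array([.5526,-.0809]); p0=np.array([.4554,-.1476])
for d in range(8,121,8):
    t=np.radians(d);M=np.array([[np.cos(t),-np.sin(t)],[np.sin(t),np.cos(t)]])
    print(d,((ax+M@(p0-ax)-p0)/.05).round(2).tolist(),round(t,3))
E
```

```text
8 [0.2, -0.26] 0.14
16 [0.44, -0.48] 0.279
24 [0.71, -0.68] 0.419
32 [1.0, -0.83] 0.559
40 [1.31, -0.94] 0.698
48 [1.63, -1.0] 0.838
56 [1.96, -1.02] 0.977
64 [2.29, -1.0] 1.117
72 [2.61, -0.93] 1.257
80 [2.92, -0.81] 1.396
88 [3.21, -0.66] 1.536
96 [3.47, -0.46] 1.676
104 [3.71, -0.23] 1.815
112 [3.91, 0.03] 1.955
120 [4.07, 0.32] 2.094
```

View pics/crop3.png

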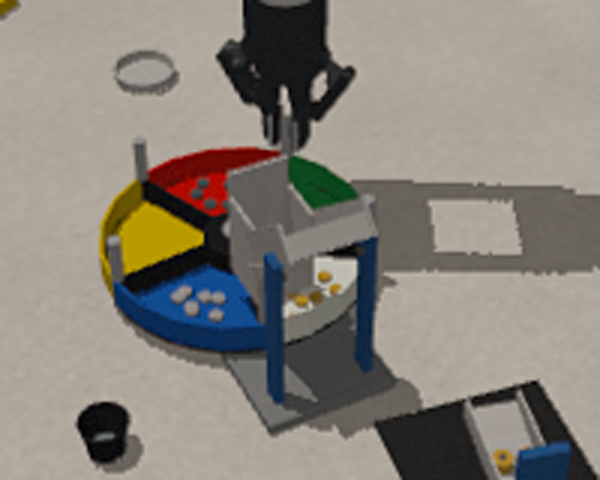

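The view shows the peg at (287,135) standing between the fingertips. I'll turn the carousel counter-clockwise along the arc.

>>> move_arm(plan=[0.2,-0.26,0,0,0,0.14,0.44,-0.48,0,0,0,0.279,0.71,-0.68,0,0,0,0.419,1.0,-0.83,0,0,0,0.559,1.31,-0.94,0,0,0,0.698,1.63,-1.0,0,0,0,0.838,1.96,-1.02,0,0,0,0.977,2.29,-1.0,0,0,0,1.117,2.61,-0.93,0,0,0,1.257,2.61,-0.93,0,0,0,1.257])

```text
time_s: 4.28
eef_pos: [0.5877, -0.1947, 0.0621]
eef_rot: [0.0, 0.596, 0.803, 0.0]
wrist_force: [0.2, 0.5, 0.9]
opening: 0.189
grasp_force: 0.0
```

>>> move_arm(plan=[0.31,0.12,0,0,0,0.139,0.6,0.27,0,0,0,0.279,0.86,0.47,0,0,0,0.419,1.1,0.7,0,0,0,0.558,1.3,0.96,0,0,0,0.698,1.46,1.25,0,0,0,0.837,1.46,1.25,0,0,0,0.837,1.46,1.25,0,0,0,0.837,1.46,1.25,0,0,0,0.837])

```text
time_s: 5.4
eef_pos: [0.6595, -0.133, 0.0622]
eef_rot: [-0.0, 0.219, 0.976, -0.0]
wrist_force: [0.5, 0.5, -0.7]
opening: 0.188
grasp_force: 0.1
```

```bash
python3 - <<'E'
from h import *
c=cam('top','top2.png'); a=c['pixels'][140:260,270:420,::-1]
cv2.imwrite('pics/crop4.png',cv2.resize(a,None,fx=5,fy=5,interpolation=cv2.INTER_CUBIC))
# predicted peg tops at q=0 with station yaw -7
for k in range(5):
    t=np.radians(126+72*k-7); u,v=proj(c,[.5526+.118*np.cos(t),-.0809+.118*np.sin(t),.092]); print(k,round((u-270)*5),round((v-140)*5))
E
```

```text
0 286 382
1 528 493
2 705 300
3 572 77
4 317 127
```

View pics/crop4.png

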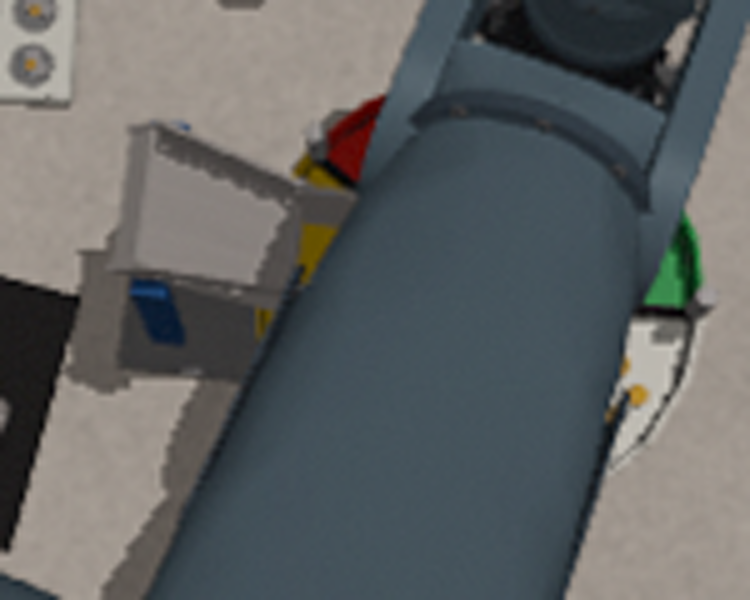

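Pegs 2 and 4 show at (707,300) and (317,132), against predictions of (705,300) and (317,127) for angle 0, and yellow is visible under the spout. I'll release and go over the dish.

>>> move_arm(plan=[0,0,0,0,0,0,0,0,0.4,0,0,0,0,0,1.4,0,0,0,0,0,2.6,0,0,0,0,0,3.8,0,0,0,0,0,4.8,0,0,0,0,0,4.8,0,0,0], grip=30)

```text
time_s: 6.32
eef_pos: [0.6625, -0.1333, 0.3109]
eef_rot: [0.006, 0.218, 0.976, -0.001]
wrist_force: [0.5, -1.0, 0.6]
opening: 0.352
grasp_force: 0.0
```

>>> move_arm(plan=[-0.4,1.0,0,0,0,0,-0.8,2.1,0,0,0,0,-1.2,3.2,0,0,0,0,-1.6,4.3,0,0,0,0.05,-2.0,5.4,0,0,0,0.1,-2.4,6.5,0,0,0,0.1,-2.8,7.6,0,0,0,0.1,-3.0,8.4,-1,0,0,0.1,-3.0,8.4,-2,0,0,0.1,-3.0,8.4,-2,0,0,0.1], grip=85)

```text
time_s: 7.58
eef_pos: [0.5062, 0.287, 0.1978]
eef_rot: [-0.004, 0.168, 0.986, -0.002]
wrist_force: [0.2, 0.2, 0.1]
opening: 0.992
grasp_force: 0.0
```

```bash
python3 - <<'E'
from h import *
o=ctrl.get_obs(); print(o['eef_pos'].round(4),o['eef_rot'].round(3),o['q'].round(3),o['time_s'])
s=cam('scene'); c=cam('top')
a=np.hstack([cv2.resize(s['pixels'][180:340,240:430,::-1],(475,400),interpolation=cv2.INTER_CUBIC)[:, :400],cv2.resize(c['pixels'][145:255,300:415,::-1],(400,383),interpolation=cv2.INTER_CUBIC)[[*range(383)]+[382]*17]])
cv2.imwrite('pics/crop5.png',a)
for k in range(5):
    t=np.radians(126+72*k-7); u,v=proj(c,[.5526+.118*np.cos(t),-.0809+.118*np.sin(t),.092]); print(k,round((u-300)*400/115+400),round((v-145)*383/110))
hsv=cv2.cvtColor(s['pixels'],cv2.COLOR_RGB2HSV); m=cv2.inRange(hsv,(100,120,40),(130,255,255))
ys,xs=np.nonzero(m[270:320,375:425]); print('scene tab',len(xs),xs.mean()+375,ys.mean()+270)
y0=np.radians(70.5); 
print('pred tab centre',proj(s,[.510,.287,.067]), 'back face', proj(s,[.510+.005*np.cos(y0),.287+.005*np.sin(y0),.062]))
E
```

```text
[0.5062 0.287  0.1978] [-0.004  0.168  0.986 -0.002] [ 0.312  0.234  1.614 -0.     1.304 -0.921] 7.575
0 495 249
1 663 326
2 786 191
3 693 36
4 516 71
scene tab 302 400.3907284768212 296.61920529801324
pred tab centre (np.float64(400.743249215997), np.float64(293.9603695747734)) back face (np.float64(401.3170002524573), np.float64(297.10168258228646))
```

View pics/crop5.png

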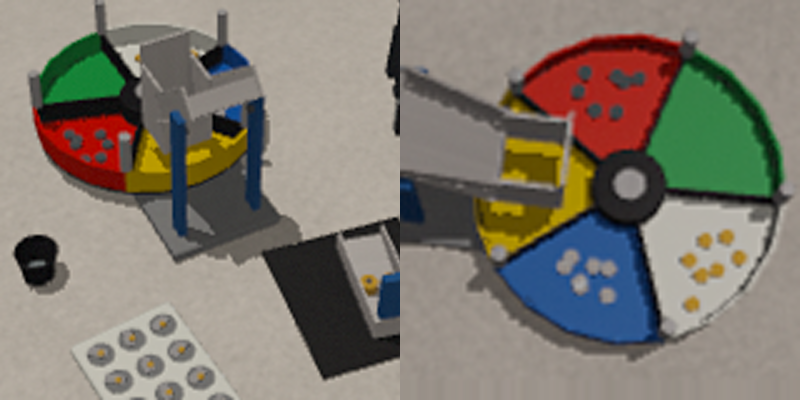

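The carousel stands within about 2° of zero: pegs at (500,252), (666,327), (785,192), (688,40) and (515,75), all near prediction. The measured tab agrees in both views, so I'll grasp it.

>>> move_arm(plan=[0.06,0,-0.8,0,0,0,0.06,0,-1.6,0,0,0,0.06,0,-2.4,0,0,0,0.06,0,-2.8,0,0,0,0.06,0,-3.0,0,0,0,0.06,0,-3.0,0,0,0,0.06,0,-3.0,0,0,0])

```text
time_s: 8.55
eef_pos: [0.5143, 0.288, 0.054]
eef_rot: [0.001, 0.169, 0.986, 0.001]
wrist_force: [0.6, 0.2, 0.7]
opening: 1.0
grasp_force: 0.0
```

>>> move_arm(plan=[0,0,0,0,0,0,0,0,0,0,0,0,0,0,0,0,0,0,0,0,0,0,0,0,0,0,0,0,0,0,0,0,0,0,0,0,0,0,0,0,0,0,0,0,0,0,0,0], grip=4)

```text
time_s: 9.55
eef_pos: [0.513, 0.2876, 0.0523]
eef_rot: [0.0, 0.169, 0.986, -0.0]
wrist_force: [-0.2, -1.4, 0.9]
opening: 0.106
grasp_force: 60.9
```

The grip holds at about 9 mm and 61 N. I'll lift and go to the hover pose beside the chute.

>>> move_arm(plan=[0,0,0.2,0,0,0,0,0,0.6,0,0,0,0,0,1.2,0,0,0,0,0,1.9,0,0,0,0,0,2.7,0,0,0,0,0,3.4,0,0,0,0,0,4.0,0,0,0,0,0,4.3,0,0,0,0,0,4.42,0,0,0,0,0,4.42,0,0,0])

```text
time_s: 10.8
eef_pos: [0.5127, 0.2875, 0.2728]
eef_rot: [-0.0, 0.169, 0.986, -0.0]
wrist_force: [0.6, 0.1, -3.2]
opening: 0.104
grasp_force: 60.5
```

>>> move_arm(plan=[0.1,-0.15,0,0,0,0.02,0.3,-0.5,0,0,0,0.05,0.6,-0.95,0,0,0,0.1,0.9,-1.45,0,0,0,0.15,1.2,-1.9,0,0,0,0.19,1.38,-2.22,0,0,0,0.21,1.48,-2.38,0,0,0,0.216,1.48,-2.38,0,0,0,0.216,1.48,-2.38,0,0,0,0.216])

```text
time_s: 11.92
eef_pos: [0.5866, 0.1691, 0.273]
eef_rot: [-0.0, 0.061, 0.998, 0.0]
wrist_force: [-1.0, -0.8, -0.3]
opening: 0.104
grasp_force: 60.5
```

```bash
python3 - <<'E'
from h import *
o=ctrl.get_obs(); print(o['eef_pos'].round(4),o['eef_rot'].round(3),o['q'].round(3))
c=cam('top');s=cam('scene')
a=np.hstack([cv2.resize(s['pixels'][150:310,260:420,::-1],(400,400),interpolation=cv2.INTER_CUBIC),cv2.resize(c['pixels'][145:245,250:350,::-1],(400,400),interpolation=cv2.INTER_CUBIC)])
cv2.imwrite('pics/crop6.png',a)
ax=np.array([.5526,-.0809]);ey=np.array([.1219,.9925]);ex=np.array([.9925,-.1219])
for n,x,y,z in[('hopper',0,.14,.174),('mouthL',-.029,.14,.174),('mouthR',.029,.14,.174),('lip',0,.145,.235),('lipL',-.0235,.144,.247),('lipR',.0235,.144,.247)]:
    p=np.r_[ax+x*ex+y*ey,z];u,v=proj(c,p);u2,v2=proj(s,p);print(n,round((u-250)*4+400),round((v-145)*4),'scene',round((u2-260)*2.5),round((v2-150)*2.5))
E
```

```text
[0.5866 0.1691 0.273 ] [-0.     0.061  0.998  0.   ] [ 0.086  0.228  1.466  0.     1.448 -1.362]
hopper 649 149 scene 155 154
mouthL 643 194 scene 182 145
mouthR 655 104 scene 127 163
lip 635 126 scene 157 106
lipL 631 160 scene 180 88
lipR 641 83 scene 133 102
```

View pics/crop6.png

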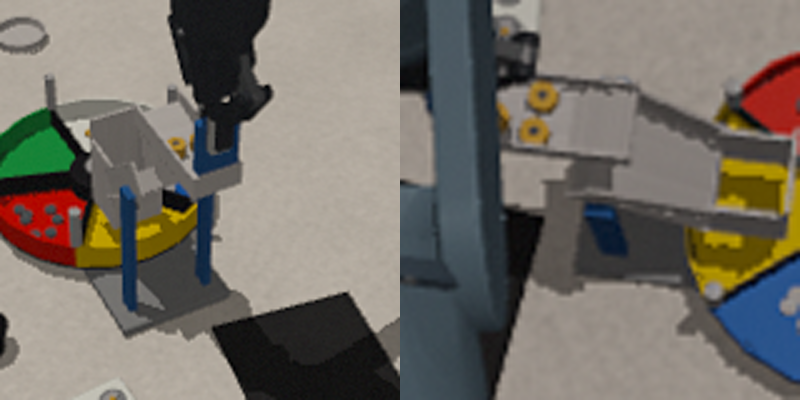

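The lip corners show at (637,85) and (630,160), near prediction, and all three blanks are in the dish. I'll tip in stages.

>>> move_arm(plan=[-0.01,-0.1,0.15,0.108,-0.013,0,-0.03,-0.21,0.3,0.216,-0.027,0,-0.045,-0.36,0.42,0.325,-0.04,0,-0.06,-0.52,0.53,0.433,-0.053,0,-0.085,-0.69,0.51,0.52,-0.064,0,-0.11,-0.86,0.49,0.606,-0.074,0,-0.11,-0.86,0.49,0.606,-0.074,0,-0.11,-0.86,0.49,0.606,-0.074,0])

```text
time_s: 13.02
eef_pos: [0.5817, 0.1261, 0.2983]
eef_rot: [0.018, 0.058, 0.952, 0.299]
wrist_force: [0.1, -0.3, -0.8]
opening: 0.102
grasp_force: 60.5
```

>>> move_arm(plan=[-0.02,-0.16,0.02,0.074,-0.009,0,-0.04,-0.32,0.03,0.148,-0.019,0,-0.06,-0.49,0.04,0.222,-0.028,0,-0.08,-0.65,0.04,0.295,-0.037,0,-0.08,-0.65,0.04,0.295,-0.037,0,-0.08,-0.65,0.04,0.295,-0.037,0,-0.08,-0.65,0.04,0.295,-0.037,0,-0.08,-0.65,0.04,0.295,-0.037,0,-0.08,-0.65,0.04,0.295,-0.037,0,-0.08,-0.65,0.04,0.295,-0.037,0])

```text
time_s: 14.28
eef_pos: [0.5775, 0.0932, 0.2999]
eef_rot: [0.027, 0.055, 0.897, 0.438]
wrist_force: [0.9, -0.0, -1.1]
opening: 0.105
grasp_force: 60.7
```

```bash
python3 - <<'E'
from h import *
o=ctrl.get_obs(); print(o['eef_pos'].round(4),o['eef_rot'].round(3),o['q'].round(3))
r=rot(o['eef_rot']); print('tilt',np.degrees(np.arccos(-r[2,2])))
c=cam('top');s=cam('scene')
a=np.hstack([cv2.resize(s['pixels'][150:310,260:420,::-1],(400,400),interpolation=cv2.INTER_CUBIC),cv2.resize(c['pixels'][145:245,270:370,::-1],(400,400),interpolation=cv2.INTER_CUBIC)])
cv2.imwrite('pics/crop7.png',a)
E
```

```text
[0.5775 0.0932 0.2999] [0.027 0.055 0.897 0.438] [-0.487  0.221  1.674  0.83   1.641 -2.049]
tilt 52.004501088862746
```

View pics/crop7.png

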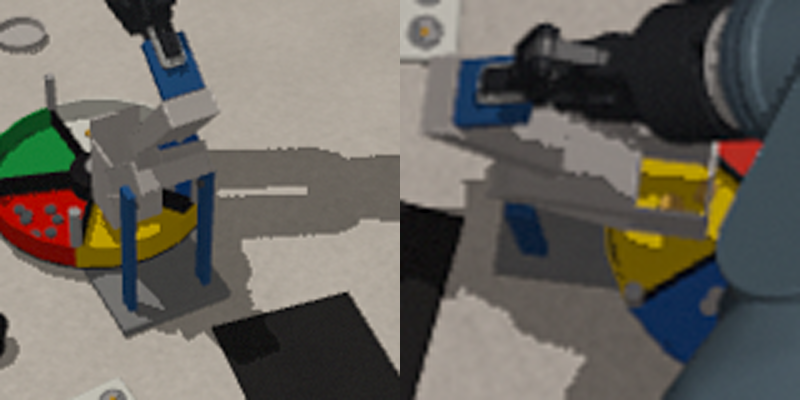

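One brass glint shows in the yellow compartment at (660,205). I'll tip slightly further and jiggle to be sure the dish empties, then go back up level.

>>> move_arm(plan=[-0.01,-0.1,0.08,0.07,-0.009,0,0.01,0.05,0.08,0.07,-0.009,0,-0.01,-0.1,0.08,0.09,-0.011,0,0.01,0.05,0.08,0.07,-0.009,0,-0.01,-0.1,0.08,0.09,-0.011,0,-0.01,-0.1,0.08,0.09,-0.011,0,-0.01,-0.1,0.08,0.09,-0.011,0,0,0,0,0,0,0,0,0,0,0,0,0])

```text
time_s: 15.5
eef_pos: [0.5778, 0.0938, 0.3009]
eef_rot: [0.028, 0.054, 0.897, 0.438]
wrist_force: [0.2, -0.0, -0.7]
opening: 0.105
grasp_force: 60.6
```

>>> move_arm(plan=[0.02,0.16,0.05,-0.074,0.009,0,0.06,0.49,0.1,-0.222,0.028,0,0.09,0.8,0.15,-0.35,0.044,0,0.12,1.0,0.15,-0.48,0.059,0,0.14,1.15,0.1,-0.6,0.074,0,0.16,1.3,0,-0.72,0.088,0,0.18,1.42,-0.1,-0.82,0.1,0,0.19,1.51,-0.2,-0.901,0.111,0,0.19,1.51,-0.2,-0.901,0.111,0,0.19,1.51,-0.2,-0.901,0.111,0])

```text
time_s: 16.75
eef_pos: [0.5868, 0.1683, 0.2893]
eef_rot: [-0.001, 0.061, 0.998, 0.001]
wrist_force: [0.1, -0.9, -0.5]
opening: 0.107
grasp_force: 60.6
```

```bash
python3 - <<'E'
from h import *
o=ctrl.get_obs(); print(o['eef_pos'].round(4),o['eef_rot'].round(3),o['q'].round(3))
c=cam('top','top3.png');s=cam('scene','scene3.png')
a=np.hstack([cv2.resize(s['pixels'][150:310,260:420,::-1],(400,400),interpolation=cv2.INTER_CUBIC),cv2.resize(c['pixels'][145:245,270:370,::-1],(400,400),interpolation=cv2.INTER_CUBIC)])
cv2.imwrite('pics/crop8.png',a)
for n,k in(('top',c),('scene',s)):
    m=cv2.inRange(cv2.cvtColor(k['pixels'],cv2.COLOR_RGB2HSV),(10,110,100),(19,255,255))
    q,l,st,ce=cv2.connectedComponentsWithStats(m)
    print(n,[(ce[i].round(0).tolist(),int(st[i,4])) for i in range(1,q) if st[i,4]>3])
E
```

```text
[0.5868 0.1683 0.2893] [-0.001  0.061  0.998  0.001] [ 0.084  0.218  1.445  0.002  1.479 -1.364]
top [([276.0, 142.0], 4), ([336.0, 196.0], 4)]
scene [([628.0, 59.0], 427), ([605.0, 150.0], 816), ([290.0, 252.0], 7)]
```

View pics/crop8.png

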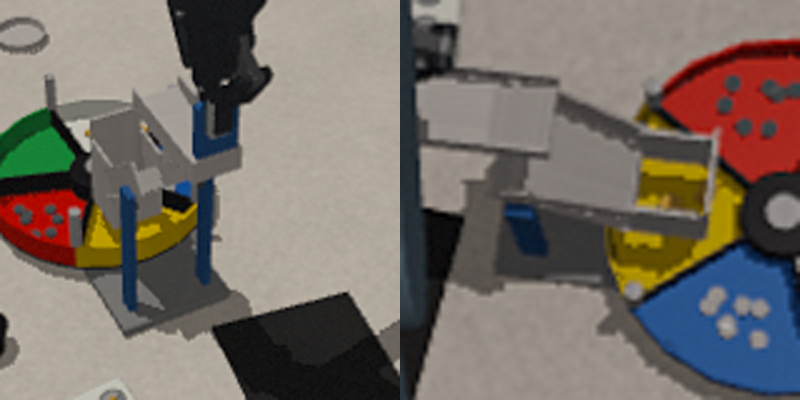

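The visible part of the dish (ramp and front floor, crop8 (420–560,80–150)) is empty, and a brass glint lies in yellow at (665,200). I'll put the dish back where it stood.

>>> move_arm(plan=[-0.2,0.3,0,0,0,-0.03,-0.5,0.8,0,0,0,-0.08,-0.85,1.35,0,0,0,-0.13,-1.2,1.9,0,0,0,-0.18,-1.48,2.38,-0.3,0,0,-0.216,-1.48,2.38,-1.0,0,0,-0.216,-1.48,2.38,-1.8,0,0,-0.216,-1.48,2.38,-2.6,0,0,-0.216,-1.48,2.38,-3.2,0,0,-0.216,-1.48,2.38,-3.2,0,0,-0.216])

```text
time_s: 18.1
eef_pos: [0.5114, 0.2861, 0.1274]
eef_rot: [-0.003, 0.169, 0.986, -0.001]
wrist_force: [-0.2, -0.6, -0.2]
opening: 0.105
grasp_force: 60.5
```

>>> move_arm(plan=[0,0,-0.4,0,0,0,0,0,-0.8,0,0,0,0,0,-1.1,0,0,0,0,0,-1.3,0,0,0,0,0,-1.43,0,0,0,0,0,-1.49,0,0,0,0,0,-1.52,0,0,0,0,0,-1.52,0,0,0,0,0,-1.52,0,0,0])

```text
time_s: 19.23
eef_pos: [0.5133, 0.2877, 0.0541]
eef_rot: [0.0, 0.168, 0.986, 0.0]
wrist_force: [0.5, 0.1, -1.3]
opening: 0.107
grasp_force: 60.6
```

>>> move_arm(plan=[0,0,-0.02,0,0,0,0,0,-0.03,0,0,0,0,0,-0.03,0,0,0])

```text
time_s: 19.6
eef_pos: [0.5131, 0.2877, 0.0523]
eef_rot: [-0.0, 0.168, 0.986, 0.0]
wrist_force: [-0.8, 0.3, -1.7]
opening: 0.107
grasp_force: 60.8
```

>>> move_arm(plan=[0,0,0,0,0,0,0,0,0,0,0,0,0,0,0,0,0,0,0,0,0,0,0,0,0,0,0,0,0,0,0,0,0,0,0,0], grip=80)

```text
time_s: 20.35
eef_pos: [0.513, 0.2876, 0.0523]
eef_rot: [-0.0, 0.168, 0.986, 0.0]
wrist_force: [-1.3, 0.4, -0.2]
opening: 0.934
grasp_force: 0.0
```

>>> move_arm(plan=[0,0,0.5,0,0,0,0,0,1.5,0,0,0,0,0,2.5,0,0,0,0,0,3.5,0,0,0,-0.5,0.5,4,0,0,0,-1.5,1,4,0,0,0,-2.5,1.5,4,0,0,0,-3.5,2,4,0,0,0,-4.5,2.5,4,0,0,0,-4.5,2.5,4,0,0,0])

```text
time_s: 21.6
eef_pos: [0.2848, 0.4139, 0.2525]
eef_rot: [-0.0, 0.166, 0.986, 0.0]
wrist_force: [0.8, 0.1, -0.2]
opening: 0.936
grasp_force: 0.0
```

```bash
python3 - <<'E'
from h import *
c=cam('top','top4.png');s=cam('scene','scene4.png')
a=np.hstack([cv2.resize(s['pixels'][170:330,265:425,::-1],(400,400),interpolation=cv2.INTER_CUBIC),cv2.resize(c['pixels'][150:250,300:400,::-1],(400,400),interpolation=cv2.INTER_CUBIC)])
b=np.hstack([cv2.resize(c['pixels'][180:255,210:310,::-1],(400,200)[::1],interpolation=cv2.INTER_CUBIC),np.zeros((200,400,3),np.uint8)])
cv2.imwrite('pics/crop9.png',np.vstack([a,b]))
E
```

```text
(no output)
```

View pics/crop9.png

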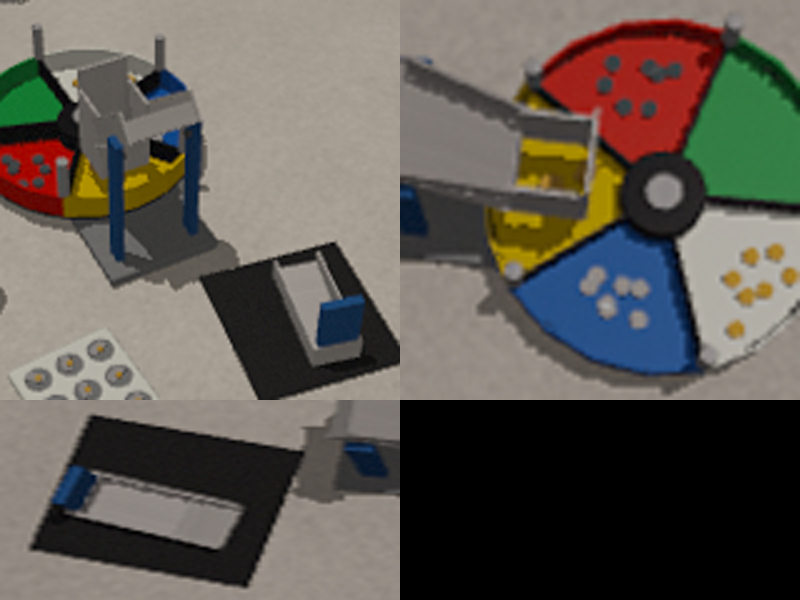

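The dish lies flat and empty on the mat. In the yellow compartment brass shows at (545,180). I'll use the last picture, with stretched contrast, to look for all three blanks.

```bash
python3 - <<'E'
from h import *
t=cv2.imread('pics/top4.png')[175:215,320:360];s=cv2.imread('pics/scene4.png')[215:262,285:345]
g=lambda i,w:cv2.resize(np.uint8(255*(i/255.)**.55),w,interpolation=cv2.INTER_LANCZOS4)
cv2.imwrite('pics/crop10.png',np.hstack([g(t,(400,400)),g(s,(400,400))]))
E
```

```text
(no output)
```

View pics/crop10.png

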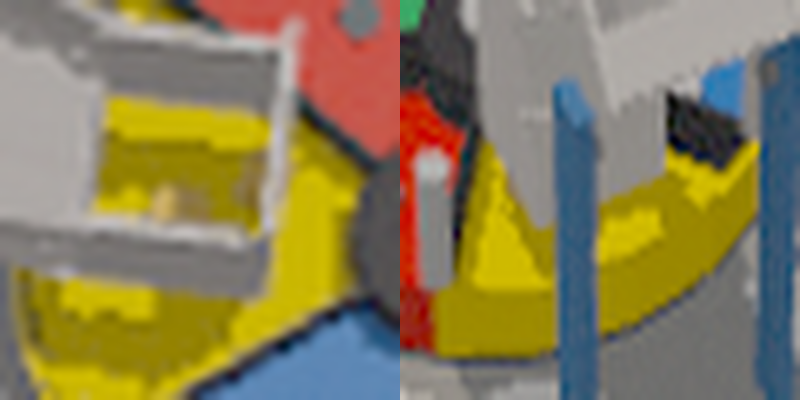

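```bash
python3 - <<'E'
from h import *
t=cv2.imread('pics/top4.png'); h=cv2.cvtColor(t,cv2.COLOR_BGR2HSV)
for v in range(187,199): print(v,' '.join('%2d/%3d/%3d'%tuple(h[v,u]) for u in range(330,349)))
c=cam('top')
for u,v in[(336,196),(345,192)]: print(onz(c,u,v,.03).round(3))
s=np.array([.5526,-.0809])+.08*np.array([.1219,.9925]);print('pocket',s,proj(c,[*s,.022]))
E
```

```text
187 23/176/146 25/255/158 25/255/166 25/255/167 25/255/167 25/255/168 25/255/168 25/255/168 25/255/168 25/255/169 25/255/169 25/255/169 25/255/169 25/255/168 25/255/170 25/255/172 24/255/138 17/ 46/139 20/ 71/133
188 22/163/ 89 24/255/ 88 25/255/145 25/255/159 25/255/158 25/255/158 25/255/159 25/255/158 25/255/158 25/255/159 25/255/158 25/255/166 25/255/168 25/255/168 25/255/168 25/255/167 25/255/167 14/ 36/162 19/ 58/127
189 22/183/ 88 24/255/ 91 24/255/ 91 24/255/ 90 24/249/ 90 24/255/ 89 24/255/ 88 24/255/ 89 24/255/ 88 24/255/ 89 23/255/ 87 25/255/146 25/255/160 25/255/159 25/255/159 25/255/143 23/224/141 11/ 26/154 18/ 62/128
190 23/189/ 89 24/255/ 94 24/252/ 94 24/255/ 92 24/252/ 94 24/255/ 94 24/255/ 92 24/255/ 92 24/255/ 93 24/255/ 93 23/255/ 92 24/255/ 90 24/255/ 89 24/255/ 89 23/244/ 90 21/211/ 81 17/123/ 89 175/ 11/144 19/ 79/135
191 23/222/ 92 24/255/ 94 24/255/ 93 24/255/ 94 24/255/ 94 24/247/ 95 24/255/ 93 24/255/ 94 24/255/ 95 24/255/ 94 24/255/ 95 24/255/ 94 23/255/ 92 24/255/ 93 22/218/ 90 20/215/ 83 19/138/ 94  4/ 12/143 15/ 80/137
192 24/255/ 90 24/255/ 93 24/255/ 
[... 897 characters left out ...]
7 19/175/115 19/170/ 87 20/196/ 87 19/200/ 88 23/252/ 91 24/255/ 93 24/255/ 94 24/255/ 94 23/255/ 83  7/ 25/130 22/114/161 25/221/167
197 170/ 11/145 165/  7/145 16/ 39/150 19/ 55/152 17/ 30/136 17/ 62/149 17/ 71/125 16/ 59/117 16/ 59/121 14/ 64/115 15/ 84/106 20/109/108 20/116/110 22/145/104 24/220/ 94 24/255/106  0/ 13/137 22/ 99/157 25/229/165
198  0/ 16/ 62  6/ 16/ 78  0/ 13/ 81 12/ 13/ 97  6/ 12/103 10/ 13/120  9/ 14/127 11/ 14/143 10/ 15/149  7/ 15/150 14/ 24/138 19/ 39/137 19/ 40/139 20/ 52/137 22/ 93/102 23/176/132 19/ 68/102 22/165/136 25/253/164
[ 0.562 -0.001  0.03 ]
[ 0.573 -0.026  0.03 ]
pocket [ 0.562352 -0.0015  ] (np.float64(336.2392096394826), np.float64(196.23375295389445))
```

```bash
python3 -c "
from bench import ctrl
print(ctrl.hand_in())"
```

```text
the job is handed in; nothing more can be done
None
```

I turned the carousel to yellow, tipped the blanks into the chute, put the empty dish back flat on the mat and handed the job in; the last images show two blanks in the yellow compartment, and the third was not visible, most likely hidden behind the downspout wall.

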